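Fit the bakelite knob to the pencil jig and hold the clamp down

TASK

Take the big black knob from the white saucer, turn it so that the flat in its bore (under its white line) matches the flat of the steel D-shaft on the wooden jig, and push it down over the shaft until the springy dark steel clamp below it is fully down. Finish while still holding the knob pressed down: do not let go or ease off. Leave the barrel in the jig, the copper ring and the pocket clip where they are.

Things in the scene. Friction and masses are not known exactly. Their poses are not given: they have to be found in the camera images.
- knob: large black bakelite knob, 105 to 180 g, upright on the saucer. Origin: centre of its underside, z up. Round skirt 60 mm wide, 28 mm high; on it a bar grip along x, 54 long, 20 wide (y), 24 mm high: 52 mm tall in all. Under it, on the axis, a blind D-shaped bore 22.4 mm in diameter, 24 mm deep, its flat 6.7 mm from the axis on the +x side. A white line marks that side
- knob_mark (a point): outer end of the white line on top of the knob's bar, 25 mm from the knob's axis on its +x side (the side of the bore's flat), 52 mm above the underside; the line runs from the bar's middle to this end and down the end face
- saucer: round white ceramic saucer, 160 mm rim diameter, 16 mm high, flat inner floor 5 mm above the table. Origin: centre of its underside
- jig: fixed wooden jig, pale block 30 mm high. Origin: on the D-shaft's axis at table height, z up; the block reaches 50 mm to -x, 125 mm to +x, 60 mm either side. The upright steel D-shaft does not turn; its flat faces the jig's +x. The knob fits when its yaw equals the jig's (within about 8 degrees), with 1.2 mm of room all round
- shaft_top (a point): centre of the top of the D-shaft, 56 mm above the table. The shaft is 20 mm in diameter, its flat 5.5 mm from the axis on the jig's +x side; the top 3 mm taper in by 1.8 mm
- clamp (a joint): how far the sprung dark steel clamp is down, m: 0 at rest, 0.008 at its stop. Its 64 mm square plate round the shaft has its top 44 mm above the table at rest, 36 mm fully down; the knob's skirt lands on it. Needs 5 N to start, 10 N fully down; springs back if let go
- barrel: silver aluminium pencil barrel, 12 mm diameter, 110 mm long, lying loose between two low rails on the jig, 85 mm from the shaft on the jig's +x side, across it. Leave alone
- grip_ring: knurled copper grip ring, 20 mm diameter, 18 mm high, on the table. Leave alone
- clip: folded steel pocket clip, 50 x 7 x 9 mm, on the table. Leave alone
- clamp_arm (a point): on the white line on the clamp's arm, 85 mm from the shaft's axis on the jig's +x side, 56 mm above the table at rest. The arm, 30 mm wide, steps up 40 mm from the axis and reaches 103 mm out over the barrel, on the side that the shaft's flat faces

How it is judged:
By the outcome, as a careful person would: the job done as asked, in the order asked, and still so for the second after the job is handed in, while the arm keeps its last pose, push and grip.
It also fails if it takes over 37 s, if anything falls off the work surface, if the arm or the gripper's body presses on something with over 40 N, if the wrist force passes 120 N, or if a joint passes its speed limit or range.

ROBOT

A 6-joint arm with a two-finger parallel gripper is mounted at the origin on the work surface. World frame = base frame: x ahead of the robot, y to its left, z up, the work surface at z = 0. Lengths are in mm, angles in rad, forces in N, time in s.
With the tool pointing down it reaches from about 375 to 900 mm from the base axis. Payload 3.1 kg.
Tool frame: the origin (TCP) lies between the finger pads; the fingertips stand 8 mm ahead of it and the grasp point (between the pads) lies 11 mm behind it; z points along the fingers, x is the direction in which the jaws open and shut, and the axes are right-handed (so a half turn about z gives the same grasp; the last joint's range is limited). The gripper opens to 87 mm and grips with 3 to 60 N. Pads are 19 mm wide; open, the fingers measure 117 mm over their backs; the gripper's body (75 mm by 190 mm) begins 51 mm behind the grasp point.
Start: joints at [-1.367, 0.527, 1.433, -0, 1.181, -0.178], TCP at [233.47, -579.731, 230.548] pointing down, gripper open.
Joint ranges: [-3.08, 3.08], [-0.75, 2.2], [0.22, 2.44], [-1.43, 4.57], [0, 2.65], [-2.85, 2.85]. Speed limits (rad/s): [2.79, 2.79, 3.14, 3.14, 3.14, 3.14].

INTERFACE

Orientations are given as a unit quaternion [w, x, y, z].
In Python, from plant import status, optics, robot gives the robot as it stands.
- The arm moves only by the tool step_arm, never from a script. Its argument "motion" is a list of rows, each an object with "jaw": the opening, from 0 (shut) to 1 (fully open); "linear": the shift along the tool's x, y, z in units of 30 mm (1.0 is 30 mm), a list of three; "turn": the turn about the tool's z in units of 8 degrees (1.0 is 8 degrees). A call has 1 to 20 rows; each row is the pose to reach, as a shift and turn from the pose measured when the call began, along the tool's axes at that moment; what a row does not reach only later rows make up. A row lasts 1/10 s, in which the tool goes at most 50 mm and 8.59 degrees, less where a joint would pass 70% of its speed; a pose out of reach is approached as far as the arm can. A call with a gripper value outside its range is refused whole. The fingers move at their own pace and stop on an object; "force" is the grip in N (left out, the last holds). Time passes only in rows, so rows that repeat a pose let the fingers close. It gives the time, the measured TCP pose, the force and the opening at its end, in the units of the state.
- status.read_state(): the state, without advancing time (a new reading comes with each control period).
- optics.get_image(name): name is "side" or "top"; returns (picture, depth): 384x512x3 uint8, red, green, blue; 384x512 float32, mm along the optical axis (not along the pixel's ray), 0 where there is no reading.
- optics.camera_info(name): a dict with "mtx" (3x3 intrinsics, pixels), "eye" and "attitude" of the camera in the world. Camera axes: x right, y down, z forward; pixel columns grow to the right and rows downward; lengths in mm; the calibration is good to about 2 mm. A picture is of the moment at which its call begins. camera_info takes no time and is no camera call.
- robot.job_done(): hands the job in, once; it reports no verdict.
The state is a dict: "time_s": time; "q": joint angles; "qd": joint speeds; "joint_torque": joint torques, N m; "position": TCP position; "eef_rot": TCP orientation; "ft_force": force on the tool from outside, world axes, zero at the start; "wrist_torque": the same for the moment, N m; "width": opening from 0.0 (shut) to 1.0 (fully open).
Only numpy, scipy, OpenCV 4.12 (cv2) and the standard library are available. Lean on these libraries where they do the work, as an engineer would, in place of code of your own. Each camera call takes 0.05 s, during which the arm holds its last target.

## Working session

There is one attempt and no reset: what is moved stays moved. The work goes in short steps, Python scripts to look and compute and a tool call to move; the robot and the scene stay as the last step left them, time stands still between calls to the robot, and variables do not carry over. Pictures are saved under pics/ and viewed, and the job is handed in when it is done.

Besides the shell and the picture viewer there is one more tool, called as name(argument=value, ...) on one line, values as JSON. step_arm: Moves the arm, as the interface text tells. Its arguments: {"type":"object","properties":{"motion":{"type":"array"},"force":{"type":"number"}},"required":["motion"]}

```bash
mkdir -p pics; ls; python3 - <<'E'
from plant import status, optics, robot
import cv2,numpy as np
s=status.read_state();print(s)
for n in("side","top"):
    p,d=optics.get_image(n);cv2.imwrite(f"pics/{n}0.png",p[:,:,::-1]);np.save(f"{n}0.npy",d);c=optics.camera_info(n);print(n,c)
E
```

```text
pics
{'time_s': 0.0, 'q': array([-1.36651134e+00,  5.28462671e-01,  1.43390538e+00, -2.66702665e-05,
        1.18137254e+00, -1.78518742e-01]), 'qd': array([-3.93110715e-04, -4.64282338e-06, -1.82042335e-03,  1.39986505e-04,
        5.49671570e-04, -7.97527950e-04]), 'joint_torque': array([ 2.66355328e-04, -4.40044105e+01, -1.76593941e+01,  6.31426298e-02,
        5.84447093e-02, -1.88136701e-04]), 'position': array([ 233.31435548, -579.05025345,  229.57277447]), 'eef_rot': array([-7.40734459e-04,  8.28713026e-01, -5.59672732e-01, -7.77738697e-04]), 'ft_force': array([-1.19721907, -0.58380073,  0.44719477]), 'wrist_torque': array([ 0.04910725, -0.00966758,  0.00158059]), 'width': 0.9996322697915029}
side {'mtx': array([[352.58955893,   0.        , 256.70739491],
       [  0.        , 352.58955893, 189.60460675],
       [  0.        ,   0.        ,   1.        ]]), 'eye': array([274.02897352, 466.55210995, 731.87939029]), 'attitude': array([ 0.0915885 , -0.25809974,  0.90621274, -0.32214056])}
top {'mtx': array([[440.45898416,   0.        , 249.5181243 ],
       [  0.        , 440.45898416, 195.76704973],
       [  0.        ,   0.        ,   1.        ]]), 'eye': array([ 427.85943702,  -18.57728259, 1425.66062706]), 'attitude': array([ 0.03413087, -0.69915955,  0.71371275, -0.02500249])}
```

View pics/side0.png

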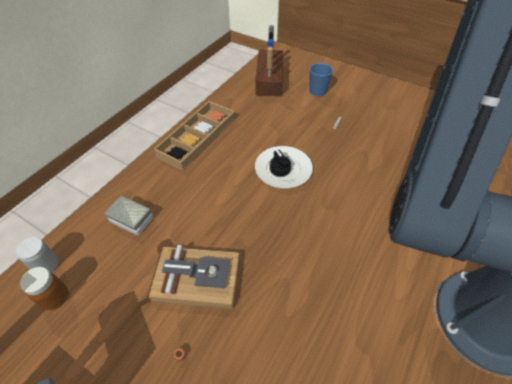

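View pics/top0.png

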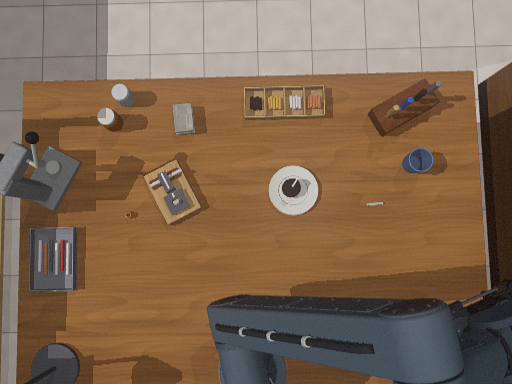

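The side view shows the jig near (197,277) and the saucer with the knob near (283,165). In the top view they are near (172,190) and (293,189). I'll crop and enlarge both.

```bash
cat > h.py <<'E'
import numpy as np,cv2
from scipy.spatial.transform import Rotation as R
from plant import status,optics,robot
def cam(n):
    c=optics.camera_info(n);w,x,y,z=c["attitude"];return c["mtx"],np.array(c["eye"]),R.from_quat([x,y,z,w]).as_matrix()
def ray(n,u,v):
    K,e,A=cam(n);return e,A@np.linalg.inv(K)@np.array([u,v,1.])
def plane(n,u,v,z):
    e,d=ray(n,u,v);return e+d*(z-e[2])/d[2]
def proj(n,p):
    K,e,A=cam(n);q=K@(A.T@(np.array(p,float)-e));return q[:2]/q[2]
def tri(u1,u2):
    e1,d1=ray("side",*u1);e2,d2=ray("top",*u2)
    s=np.linalg.lstsq(np.c_[d1,-d2],e2-e1,rcond=None)[0]
    a=e1+s[0]*d1;b=e2+s[1]*d2;return (a+b)/2,np.linalg.norm(a-b)
def crop(src,x0,y0,w,h,f,out):
    cv2.imwrite(out,cv2.resize(cv2.imread(src)[y0:y0+h,x0:x0+w],None,fx=f,fy=f,interpolation=cv2.INTER_CUBIC))
E
python3 - <<'E'
from h import *
A=cv2.imread
def c(src,x,y,w,h,f):
    return cv2.resize(A(src)[y:y+h,x:x+w],None,fx=f,fy=f,interpolation=cv2.INTER_CUBIC)
a=np.vstack([np.hstack([c("pics/side0.png",145,235,100,75,4),c("pics/side0.png",235,130,100,75,4)]),
np.hstack([c("pics/top0.png",130,155,80,60,5),c("pics/top0.png",253,160,80,60,5)])])
cv2.imwrite("pics/c0.png",a)
for n,u,v in(("side",197,277),("top",172,190),("side",283,165),("top",293,189)):print(n,plane(n,u,v,20))
E
```

```text
side [560.33604819 249.68666929  20.        ]
top [569.78255371 247.15355502  20.        ]
side [ 563.43542711 -138.53992877   20.        ]
top [ 564.70317936 -141.26850348   20.        ]
```

View pics/c0.png

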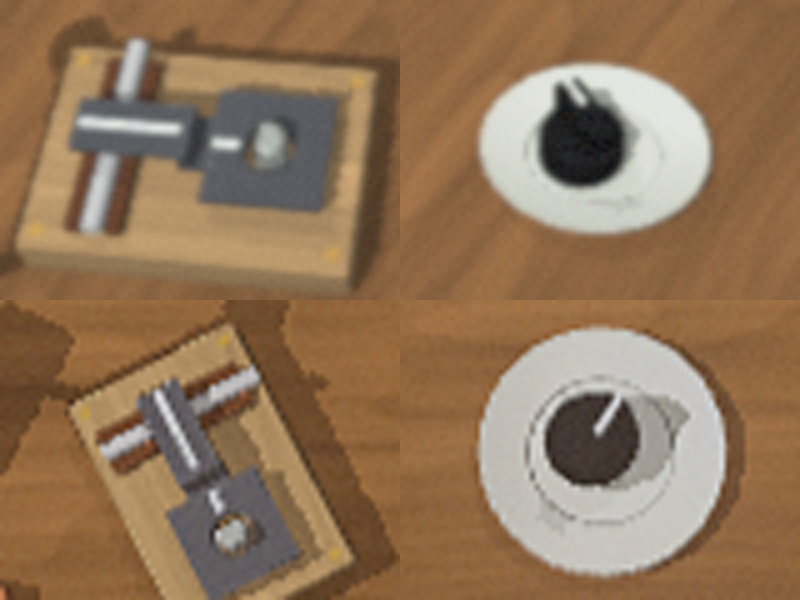

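The crops show the knob's white line pointing up-right in the top view, from about (293,186) to (298,177). In the same view the shaft is at about (177,202), and the arm's white line runs from (162,179) to (168,194). Next I'll measure them with masks.

```bash
python3 - <<'E'
from h import *
for n,box in(("top",(265,160,60,60)),("side",(250,140,70,55))):
    im=cv2.imread(f"pics/{n}0.png");x0,y0,w,h=box
    g=im[y0:y0+h,x0:x0+w].max(2)
    g4=cv2.resize(g,None,fx=4,fy=4,interpolation=cv2.INTER_CUBIC)
    m=(g4<75).astype(np.uint8)
    cs,_=cv2.findContours(m,0,1)
    c=max(cs,key=cv2.contourArea)
    hull=cv2.convexHull(c)
    (cx,cy),r=cv2.minEnclosingCircle(c)
    e=cv2.fitEllipse(hull)
    f=lambda p:((p[0]+.5)/4-.5+x0,(p[1]+.5)/4-.5+y0)
    print(n,"enc",f((cx,cy)),r/4,"ell",f(e[0]),np.array(e[1])/4,cv2.contourArea(c)/16,cv2.contourArea(hull)/16)
    print(plane(n,*f((cx,cy)),33),plane(n,*f(e[0]),33))
    # bright line in slightly dilated hull
    yy=slice(max(0,165-5-y0),None)
    print(g[ (10 if n=='top' else 5):(35), (18 if n=='top' else 10):(42 if n=='top' else 50)])
E
```

```text
top enc (291.06382942199707, 187.31534957885742) 9.55080509185791 ell (291.0290985107422, 187.48640823364258) [17.69574738 18.75064278] 222.375 253.9375
[ 568.93983666 -134.14905575   33.        ] [ 568.39667173 -134.02376035   33.        ]
[[199 199 196 200 201 199 200 198 199 199 199 199 198 201 196 197 200 200
  201 201 200 201 202 199]
 [197 199 200 200 200 200 200 200 201 198 200 198 199 200 201 200 199 199
  199 199 201 202 200 201]
 [198 201 200 200 200 200 199 199 202 200 201 200 200 202 200 198 199 200
  201 199 200 200 199 201]
 [199 199 200 201 200 202 200 200 200 200 202 200 200 198 200 201 198 199
  200 200 199 198 199 198]
 [200 198 200 199 199 201 201 200 200 201 201 201 201 199 200 199 200 199
  199 199 198 198 201 200]
 [201 200 201 199 200 202 201 198 181 167 169 183 185 200 202 201 200 199
  201 199 200 198 200 199]
 [200 200 202 201 178 159 180 191 194 191 190 196 191 192 180 174 201 202
  200 199 201 201 201 200]
 [201 203 170 173 197 191 200 206 207 207 206 206 202 200 194 191 187 177
  202 200 200 201 201 200]
 [200 160 152 196 209 184 161 134 143 143 141 131 1
[... 1404 characters left out ...]
  64  59  61  65  60  61 123 157
  161 161 163 159 158 194]
 [109  56  60  59  64  69  67  66  64  64  67  66  59  63  61  63 158 161
  161 161 159 160 155 204]
 [190 115  53  55  61  60  63  66  57  60  64  61  69  53  84 152 164 162
  157 159 159 157 192 203]]
side enc (279.72474479675293, 163.19588088989258) 12.644891738891602 ell (279.54893684387207, 164.20361137390137) [20.56311798 24.77347755] 343.59375 368.125
[ 568.99182335 -128.66275294   33.        ] [ 567.55052034 -125.13750437   33.        ]
[[140 145 149 ... 155 155 153]
 [143 148 151 ... 152 153 152]
 [146 150 148 ... 156 156 155]
 ...
 [212 212 213 ... 224 221 215]
 [213 213 215 ... 222 219 216]
 [214 213 213 ... 220 216 215]]
```

```bash
python3 - <<'E'
from h import *
a=plane("top",283+12.1,181,57);b=plane("top",283+9.52,185,57)
d=a-b;print("knob yaw top",np.degrees(np.arctan2(d[1],d[0])),"line start",plane("top",283+9.4,186.3,57))
for n,box in(("top",(150,165,50,50)),("side",(155,250,80,40))):
    im=cv2.imread(f"pics/{n}0.png");x0,y0,w,h=box
    c=cv2.resize(im[y0:y0+h,x0:x0+w],None,fx=14 if n=='top' else 10,fy=14 if n=='top' else 10,interpolation=cv2.INTER_NEAREST)
    cv2.imwrite(f"pics/jig_{n}.png",c)
E
```

```text
knob yaw top -34.146825690935536 line start [ 569.60213832 -136.40893504   57.        ]
```

View pics/jig_top.png

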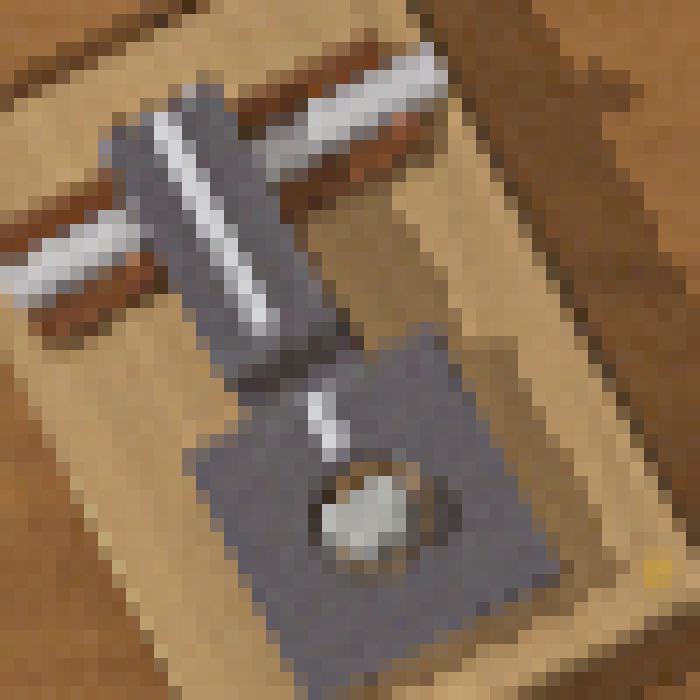

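View pics/jig_side.png

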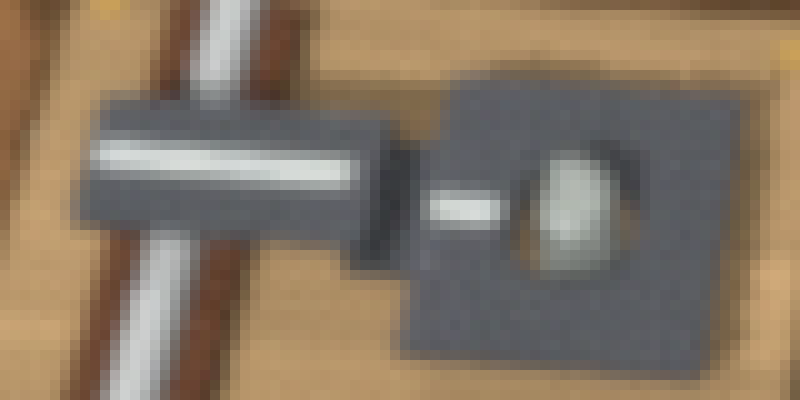

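```bash
python3 - <<'E'
from h import *
def P(n,x,y):
    return (x/14-.5+150,y/14-.5+165) if n=="top" else (x/10-.5+155,y/10-.5+250)
C={"top":[(430,328),(562,570),(312,700),(190,460)],"side":[(452,75),(745,95),(700,380),(400,355)]}
S={"top":(365,520),"side":(573,195)}
L={"top":[(160,118),(265,322)],"side":[(92,153),(352,173)]}
for n in C:
    pts=np.array([plane(n,*P(n,*c),44) for c in C[n]]);
    ctr=pts.mean(0);print(n,"plate ctr",ctr.round(1),"sides",[np.linalg.norm(pts[i]-pts[i-1]).round(1) for i in range(4)],"yaws",[np.degrees(np.arctan2(*(pts[i]-pts[i-1])[1::-1])).round(1) for i in range(4)])
    print(" shaft",plane(n,*P(n,*S[n]),56).round(1))
    # line fit
    im=cv2.imread(f"pics/{n}0.png").min(2).astype(float)
    a,b=[plane(n,*P(n,*q),56) for q in L[n]];d=a-b
    print(" line",a.round(1),b.round(1),np.linalg.norm(d),np.degrees(np.arctan2(d[1],d[0])))
print("shaft tri",tri(P("side",*S["side"]),P("top",*S["top"])))
print("plate tri",tri(np.mean([P("side",*c) for c in C["side"]],0),np.mean([P("top",*c) for c in C["top"]],0)))
# knob tip/start in side
im=cv2.imread("pics/side0.png");cv2.imwrite("pics/knob_side.png",cv2.resize(im[142:182,260:305],None,fx=14,fy=14,interpolation=cv2.INTER_NEAREST))
# saucer
s=status.read_state();w,x,y,z=s["eef_rot"];print(R.from_quat([x,y,z,w]).as_matrix().round(3))
E
```

```text
top plate ctr [531.5 229.6  44. ] sides [np.float64(61.5), np.float64(62.6), np.float64(63.1), np.float64(61.1)] yaws [np.float64(-62.2), np.float64(-152.0), np.float64(116.4), np.float64(26.5)]
 shaft [529.4 229.4  56. ]
 line [620.8 274.9  56. ] [574.3 251.5  56. ] 52.104509034083044 26.70756067987681
side plate ctr [531.2 230.9  44. ] sides [np.float64(64.5), np.float64(64.2), np.float64(65.3), np.float64(62.4)] yaws [np.float64(-61.9), np.float64(-152.5), np.float64(116.5), np.float64(26.8)]
 shaft [530.7 230.1  56. ]
 line [622.5 275.7  56. ] [573.  250.5  56. ] 55.48794076102971 27.03363889577456
shaft tri (array([530.01835605, 229.76930295,  55.88039186]), np.float64(1.4997929586375336))
plate tri (array([531.86713671, 230.32997653,  40.46623284]), np.float64(0.35218118222192696))
[[ 0.374 -0.928 -0.   ]
 [-0.928 -0.374  0.002]
 [-0.002 -0.    -1.   ]]
```

View pics/knob_side.png

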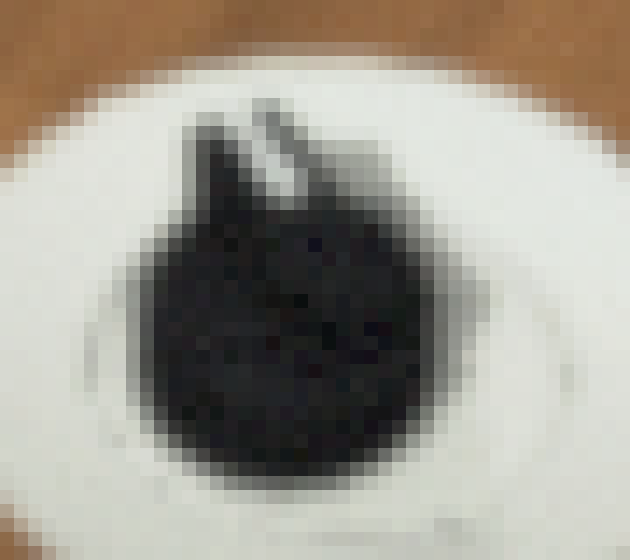

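```bash
python3 - <<'E'
from h import *
f=lambda x,y:(x/14-.5+260,y/14-.5+142)
a=plane("side",*f(291,195),57);b=plane("side",*f(258,122),57);print(a,b,np.degrees(np.arctan2(*(b-a)[1::-1])))
# skirt bottom edge outline: left/right extremes of the skirt
for x,y in((132,330),(430,330),(290,490)):print(plane("side",*f(x,y),33), plane("side",*f(x,y),5))
for c in ((568.5,-134),(569.5,-136)):
    t=np.radians(-34.5)
    for r,z in((0,57),(25,57)):print(c,r,proj("top",(c[0]+r*np.cos(t),c[1]+r*np.sin(t),z)),proj("side",(c[0]+r*np.cos(t),c[1]+r*np.sin(t),z)))
E
```

```text
[ 571.63411994 -133.91684636   57.        ] [ 586.79669989 -147.82302484   57.        ] -42.52511874970226
[ 590.41555975 -107.16986001   33.        ] [ 603.09131545 -130.15553591    5.        ]
[ 541.41326289 -137.55827386   33.        ] [ 552.12578383 -161.76143535    5.        ]
[544.22613793 -87.38740924  33.        ] [ 555.05135428 -109.58051831    5.        ]
(568.5, -134) 0 [291.63712827 186.6678208 ] [281.32244764 155.85071835]
(568.5, -134) 25 [295.98983502 180.01033488] [277.2514222  149.82444353]
(569.5, -136) 0 [292.26973528 186.33535686] [281.36180458 155.25646474]
(569.5, -136) 25 [296.62153904 179.67853484] [277.29615016 149.24796414]
```

step_arm(motion=[{"jaw": 1, "linear": [-4.8, -8, 0.5], "turn": 3.5}, {"jaw": 1, "linear": [-4.8, -8, 1.5], "turn": 3.5}, {"jaw": 1, "linear": [-4.8, -8, 1.5], "turn": 3.5}, {"jaw": 1, "linear": [-4.8, -8, 1.5], "turn": 3.5}, {"jaw": 1, "linear": [-9.55, -15.93, 3.3], "turn": 7.1}, {"jaw": 1, "linear": [-9.55, -15.93, 3.3], "turn": 7.1}, {"jaw": 1, "linear": [-9.55, -15.93, 3.3], "turn": 7.1}, {"jaw": 1, "linear": [-9.55, -15.93, 3.3], "turn": 7.1}, {"jaw": 1, "linear": [-9.55, -15.93, 3.3], "turn": 7.1}, {"jaw": 1, "linear": [-9.55, -15.93, 3.3], "turn": 7.1}, {"jaw": 1, "linear": [-9.55, -15.93, 3.3], "turn": 7.1}, {"jaw": 1, "linear": [-9.55, -15.93, 3.3], "turn": 7.1}, {"jaw": 1, "linear": [-9.55, -15.93, 3.3], "turn": 7.1}, {"jaw": 1, "linear": [-9.55, -15.93, 3.3], "turn": 7.1}, {"jaw": 1, "linear": [-9.55, -15.93, 3.3], "turn": 7.1}])

```text
time_s: 1.6
position: [569.0, -135.4, 131.3]
eef_rot: [-0.0, -0.462, 0.887, 0.001]
ft_force: [0.1, -1.0, -0.3]
width: 1.002
```

```bash
cat >> h.py <<'E'
def st():
    s=status.read_state();w,x,y,z=s["eef_rot"];M=R.from_quat([x,y,z,w]).as_matrix()
    print("t",s["time_s"],"p",s["position"].round(2),"yaw x",np.degrees(np.arctan2(M[1,0],M[0,0])).round(2),"zax",M[:,2].round(3),"F",s["ft_force"].round(1),"T",s["wrist_torque"].round(2),"w",round(s["width"],4),"q6",s["q"][5].round(2))
    return s,M
def go(target,yaw):
    s,M=st();d=M.T@(np.array(target)-s["position"])/30
    cy=np.degrees(np.arctan2(M[1,0],M[0,0]));print("linear",d.round(3),"turn",round(-((yaw-cy+180)%360-180)/8,3))
E
python3 - <<'E'
from h import *
go((569,-135,43),-125)
for n in("side","top"):
    p,d=optics.get_image(n);cv2.imwrite(f"pics/{n}1.png",p[:,:,::-1])
crop("pics/side1.png",220,100,120,100,6,"pics/s1c.png")
E
```

```text
t 1.6 p [ 569.   -135.43  131.34] yaw x -124.91 zax [-0.001  0.002 -1.   ] F [ 0.1 -1.  -0.3] T [ 0.09  0.02 -0.01] w 1.0021 q6 1.75
linear [-0.009  0.003  2.945] turn 0.011
```

View pics/s1c.png

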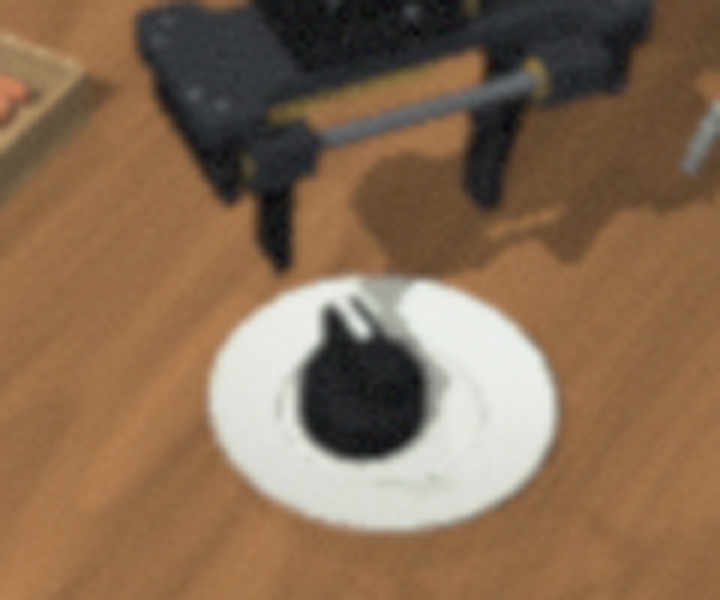

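The open gripper hangs straddling the knob, with nothing in the fingers' way. I'll descend and close.

step_arm(motion=[{"jaw": 1, "linear": [0, 0, 1.2], "turn": 0}, {"jaw": 1, "linear": [0, 0, 2.0], "turn": 0}, {"jaw": 1, "linear": [0, 0, 2.5], "turn": 0}, {"jaw": 1, "linear": [0, 0, 2.8], "turn": 0}, {"jaw": 1, "linear": [0, 0, 2.9], "turn": 0}, {"jaw": 1, "linear": [0, 0, 2.9], "turn": 0}, {"jaw": 1, "linear": [0, 0, 2.9], "turn": 0}], force=25)

```text
time_s: 2.4
position: [569.5, -136.3, 45.5]
eef_rot: [0.001, -0.462, 0.887, 0.0]
ft_force: [0.3, 0.3, 0.1]
width: 0.997
```

step_arm(motion=[{"jaw": 0.1, "linear": [0, 0, 0], "turn": 0}, {"jaw": 0.1, "linear": [0, 0, 0], "turn": 0}, {"jaw": 0.1, "linear": [0, 0, 0], "turn": 0}, {"jaw": 0.1, "linear": [0, 0, 0], "turn": 0}, {"jaw": 0.1, "linear": [0, 0, 0], "turn": 0}, {"jaw": 0.1, "linear": [0, 0, 0], "turn": 0}, {"jaw": 0.1, "linear": [0, 0, 0], "turn": 0}, {"jaw": 0.1, "linear": [0, 0, 0], "turn": 0}, {"jaw": 0.1, "linear": [0, 0, 0], "turn": 0}, {"jaw": 0.1, "linear": [0, 0, 0], "turn": 0}], force=25)

```text
time_s: 3.4
position: [569.7, -136.3, 45.5]
eef_rot: [0.001, -0.462, 0.887, 0.0]
ft_force: [0.5, 0.4, -0.4]
width: 0.225
```

```bash
python3 - <<'E'
from h import *
st()
for n in("side",):
    p,d=optics.get_image(n);cv2.imwrite(f"pics/{n}2.png",p[:,:,::-1])
crop("pics/side2.png",220,100,120,100,6,"pics/s2c.png")
E
```

```text
t 3.4 p [ 569.71 -136.27   45.48] yaw x -125.01 zax [ 0.001  0.001 -1.   ] F [ 0.5  0.4 -0.4] T [ 0.12 -0.09  0.01] w 0.2252 q6 1.75
```

View pics/s2c.png

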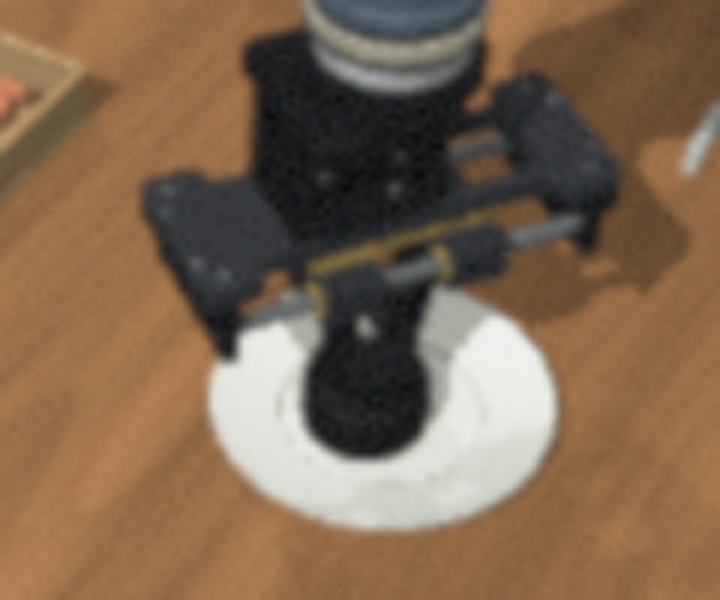

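The opening of 0.225 (19.6 mm) matches the 20 mm bar, so the knob is gripped. I'll raise the grip force, lift, then carry it over the jig.

step_arm(motion=[{"jaw": 0.0, "linear": [0, 0, 0], "turn": 0}, {"jaw": 0.0, "linear": [0, 0, 0], "turn": 0}, {"jaw": 0.0, "linear": [0, 0, -0.4], "turn": 0}, {"jaw": 0.0, "linear": [0, 0, -1.2], "turn": 0}, {"jaw": 0.0, "linear": [0, 0, -2.2], "turn": 0}, {"jaw": 0.0, "linear": [0, 0, -3.0], "turn": 0}, {"jaw": 0.0, "linear": [0, 0, -3.5], "turn": 0}, {"jaw": 0.0, "linear": [0, 0, -3.5], "turn": 0}], force=55)

```text
time_s: 4.25
position: [571.1, -137.0, 153.6]
eef_rot: [0.003, -0.462, 0.887, -0.002]
ft_force: [0.7, 0.1, -2.2]
width: 0.226
```

```bash
python3 - <<'E'
from h import *
go((531,230,145),-63.2)
p,d=optics.get_image("side");cv2.imwrite("pics/side3.png",p[:,:,::-1])
crop("pics/side3.png",220,80,120,100,6,"pics/s3c.png")
E
```

```text
t 4.25 p [ 571.12 -137.03  153.58] yaw x -125.0 zax [ 0.007 -0.002 -1.   ] F [ 0.7  0.1 -2.2] T [0.05 0.03 0.03] w 0.2262 q6 1.75
linear [-9.254  8.114  0.258] turn -7.725
```

View pics/s3c.png

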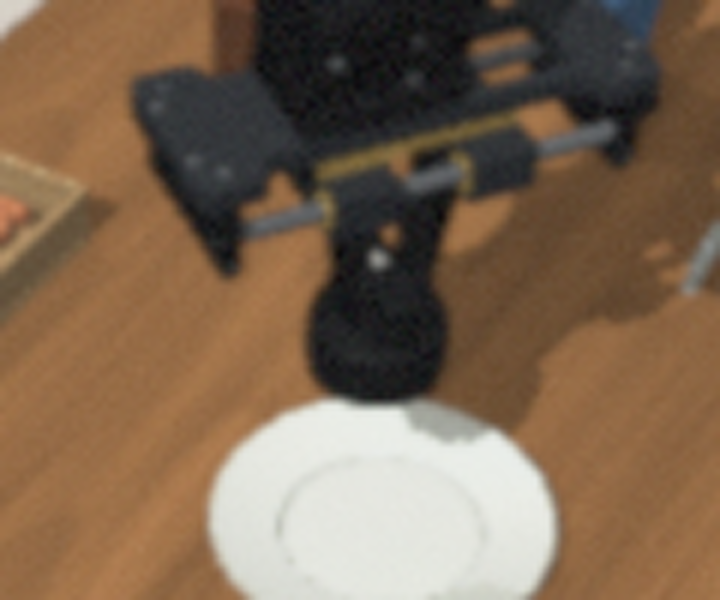

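The knob is off the saucer and upright in the jaws. Now I'll carry it over the jig.

step_arm(motion=[{"jaw": 0, "linear": [-2, 1.7, 0], "turn": -1}, {"jaw": 0, "linear": [-4, 3.5, 0], "turn": -3}, {"jaw": 0, "linear": [-6, 5.2, 0], "turn": -5}, {"jaw": 0, "linear": [-8, 7, 0.1], "turn": -7}, {"jaw": 0, "linear": [-9, 7.9, 0.2], "turn": -7.7}, {"jaw": 0, "linear": [-9.25, 8.1, 0.25], "turn": -7.72}, {"jaw": 0, "linear": [-9.25, 8.1, 0.25], "turn": -7.72}, {"jaw": 0, "linear": [-9.25, 8.1, 0.25], "turn": -7.72}, {"jaw": 0, "linear": [-9.25, 8.1, 0.25], "turn": -7.72}, {"jaw": 0, "linear": [-9.25, 8.1, 0.25], "turn": -7.72}, {"jaw": 0, "linear": [-9.25, 8.1, 0.25], "turn": -7.72}, {"jaw": 0, "linear": [-9.25, 8.1, 0.25], "turn": -7.72}, {"jaw": 0, "linear": [-9.25, 8.1, 0.25], "turn": -7.72}])

```text
time_s: 5.6
position: [530.6, 228.8, 144.2]
eef_rot: [-0.001, 0.851, -0.525, 0.002]
ft_force: [0.2, -0.2, -0.0]
width: 0.225
```

```bash
python3 - <<'E'
from h import *
go((531,230,105),-63.2)
for n in("side","top"):
    p,d=optics.get_image(n);cv2.imwrite(f"pics/{n}4.png",p[:,:,::-1])
crop("pics/side4.png",130,190,120,100,6,"pics/s4c.png")
crop("pics/top4.png",130,150,80,80,7,"pics/t4c.png")
E
```

```text
t 5.6 p [530.56 228.83 144.18] yaw x -63.37 zax [ 0.004 -0.    -1.   ] F [ 0.2 -0.2 -0. ] T [ 0.02 -0.03 -0.03] w 0.2248 q6 1.32
linear [-0.031 -0.026  1.306] turn -0.021
```

View pics/s4c.png

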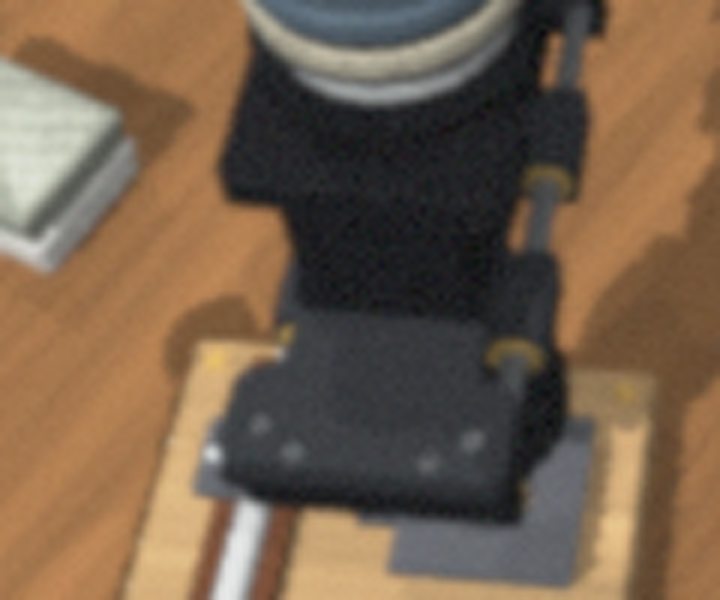

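View pics/t4c.png

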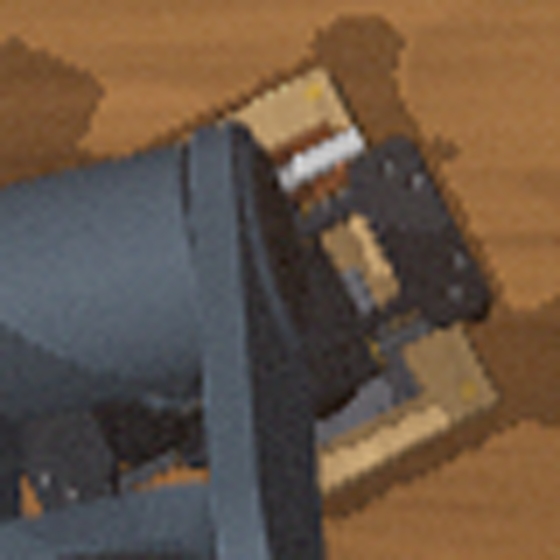

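Above the jig, both views have the knob hidden behind the gripper. I'll get its offset in the hand from the lifted picture (side3), where the skirt is visible.

```bash
python3 - <<'E'
from h import *
im=cv2.imread("pics/side3.png").max(2)
x0,y0=262,115
g=cv2.resize(im[y0:y0+40,x0:x0+45],None,fx=8,fy=8,interpolation=cv2.INTER_CUBIC)
m=(g<75).astype(np.uint8)
for r in range(18,36,2):
    row=np.where(m[r*8+4])[0]
    if len(row): 
        mid=(282-x0)*8
        # contiguous run through mid
        l=mid
        while l>0 and m[r*8+4,l-1]:l-=1
        rr=mid
        while rr<m.shape[1]-1 and m[r*8+4,rr+1]:rr+=1
        print(y0+r,"l",(l)/8-.5+x0,"r",(rr+1)/8-.5+x0,"mid",(l+rr+1)/16-.5+x0)
col=np.where(m[:,int((282.5-x0)*8)])[0];print("bottom",(col.max()+1)/8-.5+y0)
th=np.linspace(0,2*np.pi,720)
def sil(c,z0):
    P=np.array([proj("side",(c[0]+30*np.cos(t),c[1]+30*np.sin(t),z)) for z in (z0,z0+28) for t in th]);return P[:,0].min(),P[:,0].max(),P[:,1].max()
b=np.array([571.1,-137.0]);print("pred TCP",sil(b,113))
u=np.array([np.cos(np.radians(-35)),np.sin(np.radians(-35))])
for k in(-3,3):print(k,sil(b+k*u,113))
print("z+3",sil(b,116))
print("perp",sil(b+3*np.array([-u[1],u[0]]),113))
# for original pic: saucer knob
print("orig", sil((569,-135),5))
im=cv2.imread("pics/side0.png").max(2);x0,y0=262,145
g=cv2.resize(im[y0:y0+40,x0:x0+45],None,fx=8,fy=8,interpolation=cv2.INTER_CUBIC);m=g<110
c=np.where(m.any(0))[0]
print([( (np.where(m[r*8+4])[0][[0,-1]]/8-.5+x0).round(2)) for r in (16,18,20,22,24)], np.where(m[:,int((280.5-x0)*8)])[0].max()/8-.5+y0)
E
```

```text
133 l 271.25 r 294.375 mid 282.8125
135 l 271.0 r 294.375 mid 282.6875
137 l 271.0 r 294.25 mid 282.625
139 l 271.25 r 294.0 mid 282.625
141 l 271.5 r 293.625 mid 282.5625
143 l 272.625 r 292.625 mid 282.625
145 l 275.125 r 291.0 mid 283.0625
bottom 146.5
pred TCP (np.float64(270.47765332170087), np.float64(294.8673642229506), np.float64(147.53236255658348))
-3 (np.float64(270.96678211475665), np.float64(295.41789319286306), np.float64(148.30446763727295))Traceback (most recent call last):
  File "<stdin>", line 22, in <module>
  File "<stdin>", line 19, in sil
  File "h.py", line 11, in proj
    K,e,A=cam(n);q=K@(A.T@(np.array(p,float)-e));return q[:2]/q[2]
          ~~~^^^
  File "h.py", line 5, in cam
    c=optics.camera_info(n);w,x,y,z=c["attitude"];return c["mtx"],np.array(c["eye"]),R.from_quat([x,y,z,w]).as_matrix()
ValueError: time passes only in moves, steps and waits
```

step_arm(motion=[{"jaw": 0, "linear": [-0.03, -0.03, 0.4], "turn": 0}, {"jaw": 0, "linear": [-0.03, -0.03, 0.9], "turn": 0}, {"jaw": 0, "linear": [-0.03, -0.03, 1.3], "turn": 0}, {"jaw": 0, "linear": [-0.03, -0.03, 1.45], "turn": 0}, {"jaw": 0, "linear": [-0.03, -0.03, 1.45], "turn": 0}, {"jaw": 0, "linear": [-0.03, -0.03, 1.45], "turn": 0}, {"jaw": 0, "linear": [-0.03, -0.03, 1.45], "turn": 0}])

```text
time_s: 6.4
position: [531.6, 230.6, 101.3]
eef_rot: [-0.001, 0.851, -0.525, 0.002]
ft_force: [-0.4, 0.5, -1.0]
width: 0.226
```

```bash
sed -i 's/^def cam/import functools\n@functools.lru_cache(None)\ndef cam/' h.py; python3 - <<'E'
from h import *
go((531,230,90),-63.2)
p,d=optics.get_image("side");cv2.imwrite("pics/side5.png",p[:,:,::-1])
crop("pics/side5.png",130,210,120,100,6,"pics/s5c.png")
E
```

```text
t 6.4 p [531.61 230.57 101.32] yaw x -63.32 zax [ 0.005 -0.    -1.   ] F [-0.4  0.5 -1. ] T [ 0.02  0.05 -0.05] w 0.2259 q6 1.32
linear [0.007 0.028 0.377] turn -0.015
```

View pics/s5c.png

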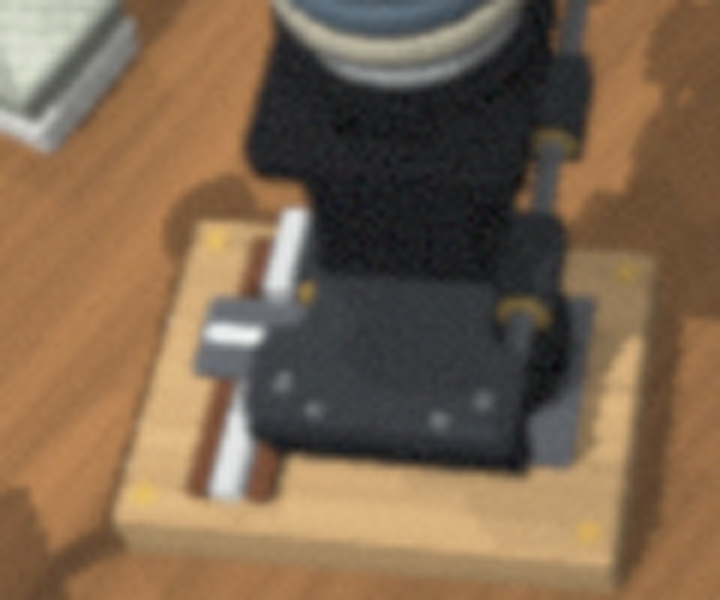

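The gripper is square over the jig and level with it, though the knob's underside can't be seen. I'll lower gently and watch the force.

step_arm(motion=[{"jaw": 0, "linear": [0, 0.03, 0.07], "turn": 0}, {"jaw": 0, "linear": [0, 0.03, 0.14], "turn": 0}, {"jaw": 0, "linear": [0, 0.03, 0.21], "turn": 0}, {"jaw": 0, "linear": [0, 0.03, 0.28], "turn": 0}, {"jaw": 0, "linear": [0, 0.03, 0.33], "turn": 0}, {"jaw": 0, "linear": [0, 0.03, 0.33], "turn": 0}])

```text
time_s: 7.05
position: [531.0, 230.1, 91.2]
eef_rot: [-0.001, 0.851, -0.525, 0.002]
ft_force: [1.1, -0.4, -1.6]
width: 0.225
```

```bash
python3 - <<'E'
from h import *
go((531,230,86),-63.2)
E
```

```text
t 7.05 p [530.96 230.11  91.22] yaw x -63.33 zax [ 0.006 -0.    -1.   ] F [ 1.1 -0.4 -1.6] T [-0.04 -0.04 -0.03] w 0.2251 q6 1.32
linear [0.003 0.001 0.174] turn -0.016
```

The vertical force is still nil with the skirt about 5 mm below the shaft top, so the bore has entered. Continuing down.

step_arm(motion=[{"jaw": 0, "linear": [0, 0, 0.08], "turn": 0}, {"jaw": 0, "linear": [0, 0, 0.16], "turn": 0}, {"jaw": 0, "linear": [0, 0, 0.24], "turn": 0}, {"jaw": 0, "linear": [0, 0, 0.32], "turn": 0}, {"jaw": 0, "linear": [0, 0, 0.32], "turn": 0}], force=60)

```text
time_s: 7.55
position: [531.2, 230.1, 81.9]
eef_rot: [-0.002, 0.851, -0.525, 0.002]
ft_force: [-0.5, -0.7, 3.8]
width: 0.227
```

```bash
python3 - <<'E'
from h import *
go((531,230,76.5),-63.2)
E
```

```text
t 7.55 p [531.19 230.08  81.91] yaw x -63.33 zax [ 0.006 -0.    -1.   ] F [-0.5 -0.7  3.8] T [-0.09  0.21  0.01] w 0.2275 q6 1.32
linear [-0.001  0.008  0.18 ] turn -0.016
```

step_arm(motion=[{"jaw": 0, "linear": [0, 0, 0.05], "turn": 0}, {"jaw": 0, "linear": [0, 0, 0.1], "turn": 0}, {"jaw": 0, "linear": [0, 0, 0.15], "turn": 0}, {"jaw": 0, "linear": [0, 0, 0.2], "turn": 0}, {"jaw": 0, "linear": [0, 0, 0.2], "turn": 0}, {"jaw": 0, "linear": [0, 0, 0.2], "turn": 0}])

```text
time_s: 8.15
position: [531.3, 230.1, 76.8]
eef_rot: [-0.002, 0.851, -0.525, 0.003]
ft_force: [-0.1, -0.8, 8.1]
width: 0.227
```

```bash
python3 - <<'E'
from h import *
st()
E
```

```text
t 8.15 p [531.26 230.09  76.78] yaw x -63.33 zax [ 0.006  0.    -1.   ] F [-0.1 -0.8  8.1] T [-0.09  0.45 -0.01] w 0.2267 q6 1.32
```

step_arm(motion=[{"jaw": 0, "linear": [0, 0, 0.05], "turn": 0}, {"jaw": 0, "linear": [0, 0, 0.08], "turn": 0}, {"jaw": 0, "linear": [0, 0, 0.1], "turn": 0}, {"jaw": 0, "linear": [0, 0, 0.1], "turn": 0}])

```text
time_s: 8.55
position: [531.3, 230.1, 76.4]
eef_rot: [-0.002, 0.851, -0.525, 0.003]
ft_force: [-4.1, -1.6, 18.4]
width: 0.226
```

The force jumped to 18.4 N at TCP z 76.4, where the clamp's stop should be (76.5). I'll check by camera that the clamp arm dropped 8 mm.

```bash
python3 - <<'E'
from h import *
p,d=optics.get_image("side");cv2.imwrite("pics/side6.png",p[:,:,::-1])
crop("pics/side6.png",130,210,120,100,6,"pics/s6c.png")
st()
ax=np.array([531.2,230.1]);t=np.radians(26.8);u=np.array([np.cos(t),np.sin(t)])
im5=cv2.imread("pics/side0.png").min(2).astype(float);im6=cv2.imread("pics/side6.png").min(2).astype(float)
for r in(85,92):
  for z in(56,48):
    print(r,z,proj("side",(*(ax+r*u),z)).round(2))
for c in(165,167,169,171):
    for nm,im in(("0",im5),("6",im6)):
        w=np.clip(im[255:276,c]-130,0,None);print(c,nm,(w*np.arange(255,276)).sum()/max(w.sum(),1),w.max())
E
```

```text
t 8.6 p [531.36 230.14  76.37] yaw x -63.32 zax [ 0.007  0.    -1.   ] F [-4.1 -1.7 18.5] T [-0.19  0.88  0.05] w 0.2217 q6 1.32
85 56 [171.61 265.63]
85 48 [172.31 267.38]
92 56 [168.33 265.36]
92 48 [169.07 267.12]
165 0 264.9731543624161 69.0
165 6 266.6559139784946 74.0
167 0 265.050505050505 84.0
167 6 266.7574750830565 104.0
169 0 265.4502617801047 80.0
169 6 267.3704918032787 103.0
171 0 268.6872964169381 81.0
171 6 268.3142857142857 103.0
```

View pics/s6c.png

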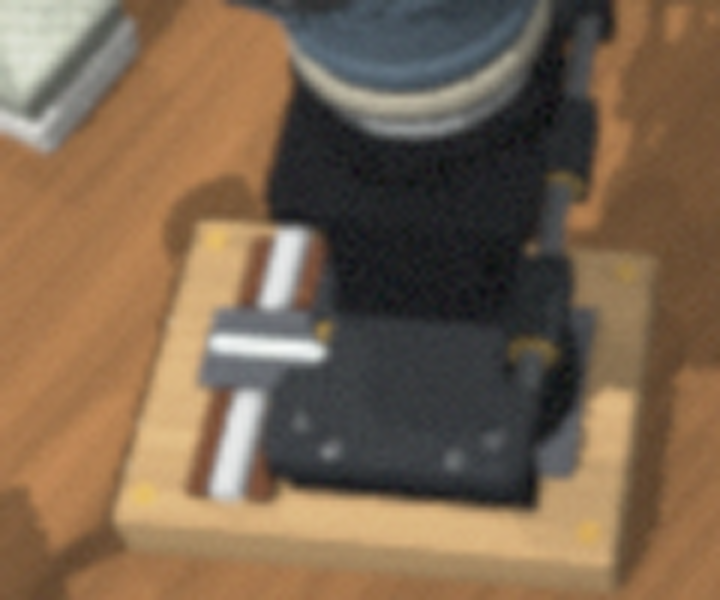

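The side view shows the barrel still between its rails. The arm's line has dropped from row 265.0 to 266.7 (1.7 to 1.9 px, against 1.76 px expected for 8 mm), so the clamp is at its stop. Handing in with the push held.

```bash
python3 - <<'E'
from h import *
st();robot.job_done()
E
```

```text
t 8.6 p [531.36 230.14  76.37] yaw x -63.32 zax [ 0.007  0.    -1.   ] F [-4.1 -1.7 18.5] T [-0.19  0.88  0.05] w 0.2217 q6 1.32
the job is handed in; nothing more can be done
```

The knob is on the D-shaft with the clamp fully down. I handed the job in at 8.6 s with the grip set to 60 N and the knob still pressed down.

I gripped the knob by its bar, lifted it off the saucer and turned it to the jig's yaw (about 26.8°). It slid over the shaft with no vertical force, and I pressed it down until it hit the stop.

**Last checks:**
- **Push:** about 18.5 N at the wrist, against the 10 N needed for fully down. A 4 N sideways force remained.
- **Height:** the TCP was at z 76.4 mm, and I expected the stop at 76.5 mm.
- **Clamp arm:** its white line had dropped 1.7–1.9 px in the side view at the three usable columns, where 8 mm of travel should give 1.76 px. A fourth column, 171, gave no valid reading because its earlier picture included the barrel's bright metal.
- **Barrel:** it was still in its rails. I did not re-photograph the copper ring and clip close up, but the arm's path stayed well clear of them.

**Weak or disagreeing measurements:**
- The side view put the knob's yaw at −42.5°, against −34° from the top view. I used about −35° because the top view's line was clearer, and the jaws then squared up on the bar.
- The gripper hid the knob during insertion, so its fit on the shaft is judged from force and height, not seen.

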